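# Date-stamp the packet and hold it up level

## Robot

A 6-joint arm with a two-finger parallel gripper is mounted at the origin on the work surface. World frame = base frame: x ahead of the robot, y to its left, z up, the work surface at z = 0. Lengths are in mm, angles in degrees, forces in N, time in s.
With the tool pointing down it reaches from about 350 to 850 mm from the base axis. Payload 8.1 kg.
Tool frame: the origin (TCP) lies midway between the tips of the shut fingers; the grasp point (between the pads) lies 19 mm behind it; z points along the fingers, y is the line along which they close (so a half turn about z gives the same grasp; the last joint's range is limited). The gripper opens to 85 mm and grips with 20 to 120 N. Pads are 22 mm wide; open, the fingers measure 114 mm over their backs; the gripper's body (76 mm by 85 mm) begins 54 mm behind the grasp point. The pads swing forward as they close: fully open they stand 13 mm farther back than shut.
Start: joints at [-76.455, 7.471, 85.268, -0, 87.261, -4.893], TCP at [189.785, -569.199, 231.292] pointing down, gripper open.
Joint ranges: [-169.43, 169.43], [-51.17, 129.36], [1.28, 143.12], [-76.62, 256.62], [0, 156.53], [-152.29, 152.29]. Speed limits (degrees/s): [136.94, 136.94, 159.86, 180, 180, 180].

## Interface

Orientations are given as [roll, pitch, yaw] about the fixed x, y, z axes, in that order (R = Rz(yaw) Ry(pitch) Rx(roll)).
In Python, from bench import sense, snapshot, order, finder gives the robot as it stands.
- The arm moves only by the tool send_rows, never from a script. Its argument "steps" is a list of rows, each a list of 2 entries, a list of its own where there are three numbers: the shift along the world's x, y, z in units of 30 mm (1.0 is 30 mm), then the turn, a rotation vector about the world's x, y, z in rad. In form: [[[dx, dy, dz], [wx, wy, wz]], ...]. A call has 1 to 10 rows; each row is the pose to reach, as a shift and turn from the pose commanded when the call began; what a row does not reach only later rows make up. A row lasts 1/8 s, in which the tool goes at most 62.5 mm and 10.7 degrees, less where a joint would pass 70% of its speed; a pose out of reach is approached as far as the arm can. A call with a gripper value outside its range is refused whole. "fingers" is the closure, from 0 (fully open) to 1 (shut), set as the call begins (left out, the last holds). The fingers move at their own pace and stop on an object; "squeeze" is the grip in N (left out, the last holds). Time passes only in rows, so rows that repeat a pose let the fingers close. It gives the time, the measured TCP pose, the force, the opening and the grip force at its end, in the units of the state.
- sense(): the state, without advancing time (a new reading comes with each control period).
- snapshot(name): name is "scene" or "top" or "wrist"; returns a dict with "img" (420x560x3 uint8, red, green, blue), "K" (3x3 intrinsics, pixels), "pose" (4x4, takes a point from camera to world coordinates). Camera axes: x right, y up, looking along -z (the intrinsics and any distortion apply to the point x, -y, -z); pixel columns grow to the right and rows downward; lengths in mm; the calibration is good to about 2 mm. The wrist camera is an equidistant fisheye: a pixel r from the principal point sees the ray r / f radians off the axis. A picture is of the moment at which its call begins. There is no depth.
- order.hand_in(): hands the job in; it is judged then, once.
Trained networks look in the newest picture that a camera, given by its name, has taken for a name from the list of things; names that differ only in an ending like _2 or _b are one class to them, and where a whole thing is asked for, a point or a joint stands for the part that bears it (a point fixed in the world has none). Each returns a list of dicts, best first, with "confidence" (0 to 1); they miss things now and then, are a little off and sometimes report something else, mostly with a low value. They report only what shows in the picture. A call takes as long as a camera call. They do not tell look-alikes from the thing itself.
- finder.find_in(label, camera): "box" ([left, top, width, height] as shares, 0 to 1, of the picture: columns of its width, rows of its height, round what is visible of it).
- finder.trace(label, camera): "mask" (420x560 bool, what is visible of it) and "box" ([left, top, width, height] as shares, 0 to 1, of the picture: columns of its width, rows of its height, round what is visible of it).
- finder.pinpoint(label, camera): "at" ([column, row] as shares, 0 to 1, of the picture: columns of its width, rows of its height: a listed point, or the origin of a listed thing).
The state is a dict: "time": time; "joint_pos": joint angles; "qd": joint speeds; "joint_efforts": joint torques, N m; "tool_pos": TCP position; "tcp_rot": TCP orientation; "ft_force": force on the tool from outside, world axes, zero at the start; "wrist_torque": the same for the moment, N m; "finger_gap": finger opening in mm; "grip_force": force on a finger pad.
Only numpy, scipy, OpenCV 4.12 (cv2) and the standard library are available. Lean on these libraries where they do the work, as an engineer would, in place of code of your own. Each camera call takes 0.05 s, during which the arm holds its last target. There are 200 camera calls.

## Task

Swing the press lever down to its stop so that its die stamps the packet lying on the bed, and let the lever come all the way back up. Then grip the packet and lift it straight up about ten centimetres clear of the bed, keeping it level, and finish while still holding it there, level and still, over the bed for the clerk to check. Leave the bell weights, inkwell and scoop pan where they stand.

Things in the scene. Friction and masses are not known exactly. Their poses are not given: they have to be found in the camera images.
- press: Lever date-stamp press, fixed to the counter but standing at a different place and yaw each time: dark steel bed plate 130 (its x) x 270 (its y) x 15 mm thick, spanning y = -130 to +140 mm. Two green cheeks (post) at y = +90 to +120 mm, x within 20 mm of the middle, rise to 96 mm above the counter. Origin: underside, under the place for the packet; z up.
- bed (a point): The place for the packet: point on top of the bed plate, 15 mm above the counter, right above the press's origin and under the die when the lever is down.
- lever (a joint): Angle of the press lever about its hinge, rad: 0 = at rest, upright and leaning 13 degrees back (to the press's +y); it grows as the lever is swung over towards the press's -y and down; 1.8 = against the stop, arm horizontal along the press's -y. A spring returns it to 0: it takes about 3 N at the knob to start it and about 7 to 10 N to keep it at the stop; the return is damped and takes a little under one second.
- lever_hinge (a point): Hinge axis of the lever (parallel to the press's x axis), 105 mm to the press's +y from its origin and 85 mm above the counter.
- lever_knob (a point): Centre of the black knob on the lever's end: a barrel 28 mm in diameter, 30 mm long, lying along the press's x axis in its plane x = 0, 195 mm from the hinge on a 12 mm arm; 275 mm above the counter at rest, 85 mm at the stop (there 90 mm to the press's -y of its origin). Pinched from above by its flat ends it turns, and may creep some mm, in the fingers: watch the lever for the stop.
- die: Round rubber stamp die, 30 mm in diameter, under the lever arm 105 mm from the hinge. Origin: centre of its face; its z axis points from the face back to the arm. It gives on a spring; it meets the packet only in the last 0.04 rad before the stop.
- packet: Loose cardboard packet with a white label on top and a red band near each end, 50 (its x) x 110 (its y) x 45 mm high, 0.25 to 0.5 kg, balanced about its middle; lies on the bed with its long side roughly along the press's y (within 0.12 rad). Origin: centre of its underside, z up.
- bell_big: Bystander: dark iron bell weight, 56 mm in diameter, 66 mm high; origin at centre of underside.
- bell_small: Bystander: dark iron bell weight, 42 mm in diameter, 50 mm high; origin at centre of underside.
- inkwell: Bystander: square green glass inkwell with brass cap, 52 mm wide, 60 mm high; origin at centre of underside.
- scoop: Bystander: brass scoop pan (shallow bowl), 110 mm in diameter, 28 mm high; origin at centre of underside.
Not all that is in view belongs to the job. Leave any turquoise or yellow look-alike of the packet alone.

How it is judged:
By the outcome, as a careful person would: the job done as asked, in the order asked, and still so for the second after the job is handed in, while the arm keeps its last pose, push and grip.
It also fails if it takes over 64 s, if anything falls off the work surface, if the arm or the gripper's body presses on something with over 40 N, if the wrist force passes 120 N, or if a joint passes its speed limit or range.

## Working session

There is one attempt and no reset: what is moved stays moved. The work goes in short steps, Python scripts to look and compute and a tool call to move; the robot and the scene stay as the last step left them, time stands still between calls to the robot, and variables do not carry over. Pictures are saved under pics/ and viewed, at most 10 in all, crops included, and the job is handed in when it is done.

Besides the shell and the picture viewer there is one more tool, called after "Request:" in YAML: its name, and indented under it one key for each argument. send_rows: Moves the arm, as the interface text tells. Its arguments: {"type":"object","properties":{"steps":{"type":"array"},"fingers":{"type":"number"},"squeeze":{"type":"number"}},"required":["steps"]}

```bash
mkdir -p pics; cat > h.py <<'E'
import numpy as np, cv2
from bench import sense, snapshot, order, finder
def snap(c,n=None):
    s=snapshot(c)
    if n: cv2.imwrite(f'pics/{n}.png',s['img'][:,:,::-1])
    return s
def ray(s,uv):
    K=s['K'];p=s['pose'];d=np.array([(uv[0]-K[0,2])/K[0,0],-(uv[1]-K[1,2])/K[1,1],-1.])
    return p[:3,3],p[:3,:3]@d
def onz(s,uv,z):
    o,d=ray(s,uv);return o+d*(z-o[2])/d[2]
def proj(s,P):
    p=s['pose'];c=p[:3,:3].T@(np.asarray(P,float)-p[:3,3]);K=s['K']
    return np.array([K[0,2]+K[0,0]*c[0]/-c[2],K[1,2]-K[1,1]*c[1]/-c[2]])
def tri(ss,uvs):
    A=np.zeros((3,3));b=np.zeros(3)
    for s,uv in zip(ss,uvs):
        o,d=ray(s,uv);d=d/np.linalg.norm(d);M=np.eye(3)-np.outer(d,d);A+=M;b+=M@o
    return np.linalg.solve(A,b)
def st():
    s=sense();print({k:np.round(s[k],2).tolist() for k in('time','tool_pos','tcp_rot','ft_force','finger_gap','grip_force','joint_pos')})
E
python3 - <<'E'
from h import *
W=np.array([560,420]);S={c:snap(c,c+'0') for c in('scene','top')}
cv2.imwrite('pics/both0.png',np.hstack([cv2.resize(S[c]['img'],(400,300)) for c in S])[:,:,::-1])
for n in('press','bed','lever_hinge','lever_knob','die','packet'):
    uv={}
    for c in S:
        r=finder.pinpoint(n,c)
        print(n,c,[(np.round(x['at']*W,1).tolist(),round(x['confidence'],2)) for x in r][:3])
        if r: uv[c]=r[0]['at']*W
    if len(uv)==2: print('  tri',tri([S[c] for c in uv],list(uv.values())).round(1))
st()
print(S['top']['pose'].round(2),S['top']['K'])
E
```

```text
press scene [([243.2, 267.8], 0.7)]
press top [([299.8, 208.5], 0.96), ([296.0, 210.7], 0.54)]
  tri [ 505.4 -106.2    5.2]
bed scene [([241.5, 261.7], 0.79), ([102.6, 318.6], 0.23)]
bed top [([298.1, 205.6], 0.65)]
  tri [ 510.4 -104.5   28.2]
lever_hinge scene [([286.9, 233.2], 0.68)]
lever_hinge top [([260.9, 210.9], 0.88)]
  tri [488.6  -1.8  91.4]
lever_knob scene [([306.5, 162.6], 0.88)]
lever_knob top [([236.9, 200.5], 0.84)]
  tri [490.1  40.  277.1]
die scene [([286.2, 196.0], 0.55)]
die top [([261.8, 199.9], 0.43)]
  tri [502.   -5.9 202.9]
packet scene [([321.4, 321.5], 0.79), ([317.0, 222.5], 0.78), ([243.3, 260.4], 0.73)]
packet top [([239.2, 143.3], 0.79), ([221.4, 273.8], 0.75), ([299.1, 209.5], 0.65)]
  tri [682.3  58.4   4.1]
{'time': 0.7, 'tool_pos': [189.77, -569.22, 231.32], 'tcp_rot': [180.0, 0.0, 18.44], 'ft_force': [-0.31, -0.3, 0.66], 'finger_gap': 85.29, 'grip_force': 0.0, 'joint_pos': [-76.46, 7.47, 85.27, -0.0, 87.26, -4.89]}
[[ 1.00000e-02  1.00000e+00 -1.00000e-01  3.90870e+02]
 [-1.00000e+00  2.00000e-02  3.00000e-02 -1.43600e+01]
 [ 3.00000e-02  1.00000e-01  9.90000e-01  1.08359e+03]
 [ 0.00000e+00  0.00000e+00  0.00000e+00  1.00000e+00]] [[400.19344058   0.         278.38513458]
 [  0.         400.19344058 211.5875366 ]
 [  0.           0.           1.        ]]
```

View pics/top0.png

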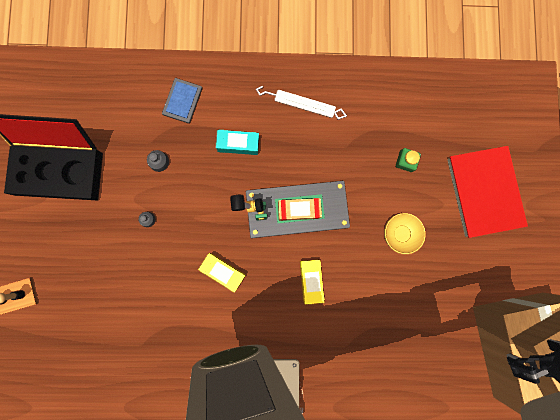

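View pics/scene0.png

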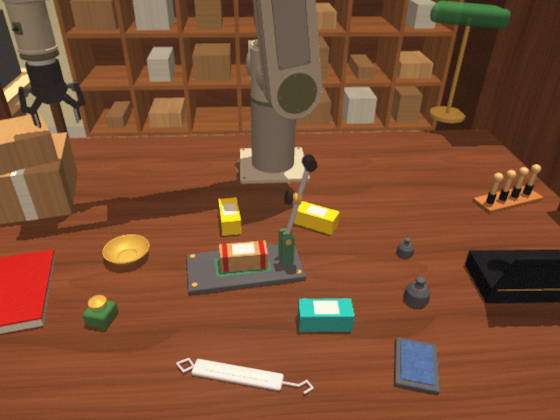

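The top view shows the press plate with corners near (247,190), (344,181), (350,227) and (252,238). The red-banded packet is at about (299,209) and the knob at (237,202). The turquoise and yellow packets are decoys. Next I refine the press pose.

```bash
cat > m.py <<'E'
from h import *
from scipy.optimize import least_squares
W=np.array([560,420])
def fit():
    S={c:snap(c) for c in('scene','top')}
    s=S['top'];im=s['img'].astype(int)
    r=[x for x in finder.trace('press','top')][0]; m=r['mask'].copy()
    sat=im.max(2)-im.min(2)
    g=((sat<30)&(im.max(2)>40)&(im.max(2)<140)).astype(np.uint8)
    g[:,:243]=0;g[:,356:]=0;g[:172]=0;g[245:]=0
    g=cv2.morphologyEx(g,cv2.MORPH_OPEN,np.ones((3,3),np.uint8))
    n,l,stt,_=cv2.connectedComponentsWithStats(g);k=1+np.argmax(stt[1:,4])
    ys,xs=np.nonzero(l==k);P=np.array([onz(s,(x,y),15)[:2] for x,y in zip(xs,ys)],np.float32)
    rect=cv2.minAreaRect(P);print('plate rect',rect)
    return S
if __name__=='__main__':
    S=fit();im=S['top']['img']
    big=cv2.resize(im[165:255,215:365],(750,450),interpolation=cv2.INTER_CUBIC)
    c0=np.array([503.,-105.]);
    cv2.imwrite('pics/crop.png',big[:,:,::-1])
    # brass/plate corner bolts
    hsv=cv2.cvtColor(im,cv2.COLOR_RGB2HSV)
    b=cv2.inRange(hsv,(18,90,120),(35,255,255));n,l,stt,ce=cv2.connectedComponentsWithStats(b)
    for i in range(1,n):
        if 240<ce[i][0]<355 and 175<ce[i][1]<245: print('bolt',ce[i].round(1),stt[i,4],onz(S['top'],ce[i],16).round(1))
    # packet label: white
    b=cv2.inRange(hsv,(0,0,170),(180,70,255));n,l,stt,ce=cv2.connectedComponentsWithStats(b)
    for i in range(1,n):
        if 270<ce[i][0]<330 and 190<ce[i][1]<225 and stt[i,4]>20:
            ys,xs=np.nonzero(l==i);P=np.array([onz(S['top'],(x,y),60)[:2] for x,y in zip(xs,ys)],np.float32)
            print('label',stt[i,4],cv2.minAreaRect(P))
    b=cv2.inRange(hsv,(0,150,110),(6,255,255))|cv2.inRange(hsv,(174,150,110),(180,255,255))
    n,l,stt,ce=cv2.connectedComponentsWithStats(b)
    for i in range(1,n):
        if 270<ce[i][0]<330 and 190<ce[i][1]<225 and stt[i,4]>10: print('band',ce[i],stt[i,4],onz(S['top'],ce[i],60).round(1))
E
python3 m.py
```

```text
plate rect ((514.8919677734375, -167.74761962890625), (123.21097564697266, 132.0471954345703), 7.434141635894775)
bolt [339.2 185.8] 20 [ 568.  -213.7   16. ]
bolt [251.  194.4] 16 [539.8  24.7  16. ]
bolt [299.8 208.2] 233 [ 504.9 -106.9   16. ]
bolt [319.9 206.9] 33 [ 509.4 -161.2   16. ]
bolt [251.3 206.6] 61 [507.   23.2  16. ]
bolt [279.5 208.3] 30 [503.8 -52.4  16. ]
bolt [260.3 212.4] 7 [491.7  -1.   16. ]
bolt [260.7 218.2] 6 [476.3  -2.3  16. ]
bolt [344.  222.1] 20 [ 469.3 -226.3   16. ]
bolt [254.7 231.6] 19 [440.1  12.8  16. ]
label 286 ((499.828369140625, -102.65987396240234), (37.09055709838867, 51.01926040649414), 4.122234344482422)
band [316.37078652 207.38202247] 89 [ 503.1 -146.    60. ]
band [283.09302326 209.36046512] 86 [496.5 -60.1  60. ]
```

View pics/crop.png

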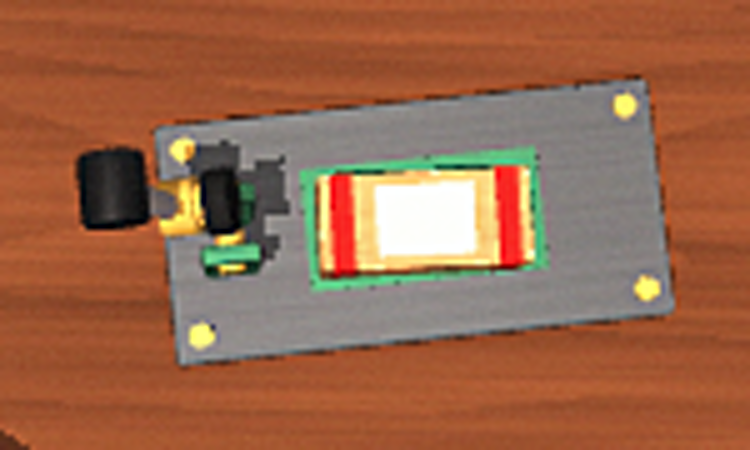

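The four bolts give press origin (504.9, -105.6) and yaw 6.86°, and the crop agrees with the plate size. The knob at rest should then be near (487, 42, 275), which triangulation supports. I'll move above the knob.

Request:
send_rows:
  steps:
    - [[1,2,2],[0,0,0.13]]
    - [[2.5,5,4],[0,0,0.3]]
    - [[4,8,4.3],[0,0,0.45]]
    - [[5,10,4.3],[0,0,0.6]]
    - [[6,12,4.3],[0,0,0.75]]
    - [[7,14,4.3],[0,0,0.9]]
    - [[8,16,4.3],[0,0,1.05]]
    - [[9,18,4.3],[0,0,1.2]]
    - [[9.5,19.5,4.3],[0,0,1.3]]
    - [[9.91,20.37,4.3],[0,0,1.369]]
  fingers: 0
  squeeze: 40

```text
time: 2.1
tool_pos: [452.0, -33.8, 359.0]
tcp_rot: [179.9, 0.0, 97.0]
ft_force: [1.7, -0.1, 0.1]
finger_gap: 85.4
grip_force: 0.0
```

Request:
send_rows:
  steps:
    - [[0,0,0],[0,0,0]]
    - [[0,0,0],[0,0,0]]
    - [[0,0,0],[0,0,0]]

```text
time: 2.48
tool_pos: [451.2, -37.0, 358.6]
tcp_rot: [180.0, 0.0, 96.7]
ft_force: [0.5, 0.4, 0.1]
finger_gap: 85.7
grip_force: 0.0
```

```bash
python3 - <<'E'
from h import *
st()
s=snap('wrist','w1');W=np.array([560,420])
def fr(s,uv):
    K=s['K'];d=np.array([(uv[0]-K[0,2]),-(uv[1]-K[1,2])])/K[0,0];r=np.hypot(*d)
    return s['pose'][:3,3],s['pose'][:3,:3]@np.r_[d/r*np.sin(r),-np.cos(r)]
for n,z in(('lever_knob',275),('lever_hinge',85),('packet',15)):
    for x in finder.pinpoint(n,'wrist')[:2]:
        o,d=fr(s,x['at']*W);print(n,x['confidence'],(x['at']*W).round(1),(o+d*(z-o[2])/d[2]).round(1))
print(s['pose'].round(2),s['K'])
E
```

```text
{'time': 2.48, 'tool_pos': [451.21, -37.02, 358.62], 'tcp_rot': [180.0, 0.02, 96.75], 'ft_force': [0.47, 0.36, 0.1], 'finger_gap': 85.73, 'grip_force': 0.0, 'joint_pos': [-11.17, -16.47, 94.83, -0.02, 101.64, -17.92]}
lever_knob 0.95 [344.6 109.8] [486.   44.4 275. ]
lever_hinge 0.79 [317.9 154.2] [495.4  -5.2  85. ]
packet 0.89 [306.  211.2] [ 498.3 -101.4   15. ]
packet 0.6 [215.   72.2] [336.8  95.5  15. ]
[[ 9.9000e-01 -1.1000e-01 -3.0000e-02  4.4322e+02]
 [ 1.2000e-01  9.6000e-01  2.7000e-01  2.9910e+01]
 [-0.0000e+00 -2.7000e-01  9.6000e-01  5.0106e+02]
 [ 0.0000e+00  0.0000e+00  0.0000e+00  1.0000e+00]] [[325.1922621    0.         280.67119205]
 [  0.         325.1922621  210.05966297]
 [  0.           0.           1.        ]]
```

View pics/w1.png

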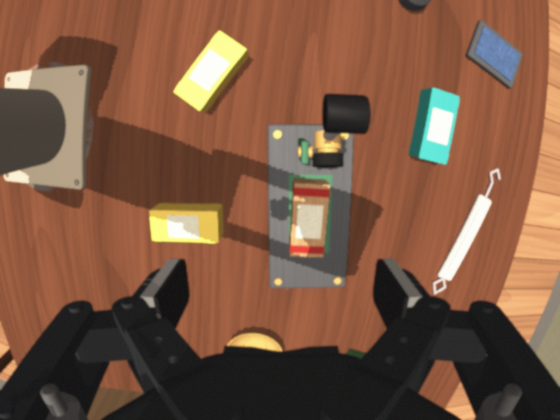

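The wrist view puts the knob at (345,112), or world (486, 44), which agrees with the earlier estimate. I'll move over it, then descend.

Request:
send_rows:
  steps:
    - [[0.6,1.33,0],[0,0,0.002]]
    - [[1.2,2.67,0],[0,0,0.002]]
    - [[1.2,2.67,-0.5],[0,0,0.002]]
    - [[1.2,2.67,-1],[0,0,0.002]]
    - [[1.2,2.67,-1.7],[0,0,0.002]]
    - [[1.2,2.67,-2.4],[0,0,0.002]]
    - [[1.2,2.67,-3],[0,0,0.002]]
    - [[1.2,2.67,-3.45],[0,0,0.002]]
    - [[1.2,2.67,-3.45],[0,0,0.002]]
    - [[1.2,2.67,-3.45],[0,0,0.002]]

```text
time: 3.92
tool_pos: [487.8, 44.2, 255.8]
tcp_rot: [179.9, 0.0, 97.0]
ft_force: [0.2, -0.4, 0.4]
finger_gap: 85.2
grip_force: 0.0
```

Request:
send_rows:
  steps:
    - [[0,0,0],[0,0,0]]
    - [[0,0,0],[0,0,0]]
    - [[0,0,0],[0,0,0]]
    - [[0,0,0],[0,0,0]]
    - [[0,0,0],[0,0,0]]
    - [[0,0,0],[0,0,0]]
  fingers: 1
  squeeze: 40

```text
time: 4.68
tool_pos: [486.7, 44.3, 255.6]
tcp_rot: [-179.9, -0.0, 97.0]
ft_force: [-6.9, -0.9, 6.2]
finger_gap: 29.3
grip_force: 40.7
```

```bash
python3 - <<'E'
from h import *
st()
a=snap('scene');b=snap('wrist')
cv2.imwrite('pics/g.png',np.hstack([cv2.resize(a['img'][100:310,180:390],(390,390)),cv2.resize(b['img'],(400,390))])[:,:,::-1])
E
```

```text
{'time': 4.68, 'tool_pos': [486.67, 44.25, 255.59], 'tcp_rot': [-179.91, -0.0, 96.98], 'ft_force': [-6.88, -0.86, 6.22], 'finger_gap': 29.32, 'grip_force': 40.7, 'joint_pos': [-0.81, -10.45, 100.35, -0.01, 90.19, -7.8]}
```

View pics/g.png

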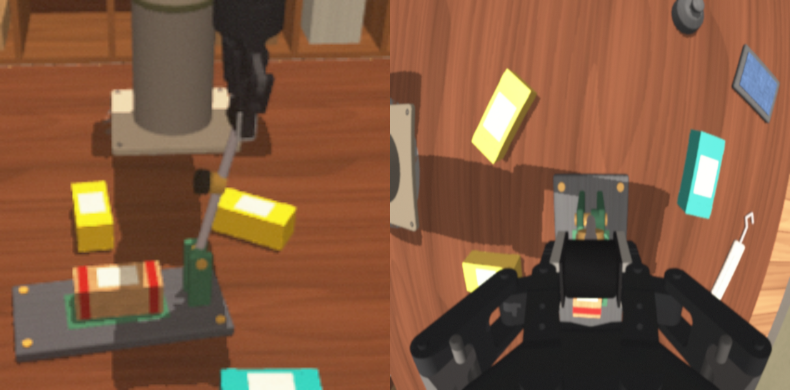

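```bash
python3 - <<'E'
import numpy as np
p=np.radians(6.86);Y=np.array([-np.sin(p),np.cos(p)])
f=lambda t:np.r_[Y*6.5*(np.sin(np.radians(13-t))),6.5*np.cos(np.radians(13-t))]
T=[0,30,60,90,103.1]
for a,b in((0,52),(52,103.13)):
    print([[ [float(v) for v in (f(t)-f(a)).round(2)],[0,0,0]] for t in np.linspace(a,b,9)[1:]])
E
```

```text
[[[0.09, -0.72, 0.12], [0, 0, 0]], [[0.17, -1.45, 0.17], [0, 0, 0]], [[0.26, -2.18, 0.12], [0, 0, 0]], [[0.35, -2.9, 0.0], [0, 0, 0]], [[0.43, -3.61, -0.21], [0, 0, 0]], [[0.51, -4.28, -0.49], [0, 0, 0]], [[0.59, -4.92, -0.85], [0, 0, 0]], [[0.66, -5.51, -1.28], [0, 0, 0]]]
[[[0.06, -0.53, -0.49], [0, 0, 0]], [[0.12, -1.01, -1.03], [0, 0, 0]], [[0.17, -1.42, -1.62], [0, 0, 0]], [[0.21, -1.77, -2.26], [0, 0, 0]], [[0.25, -2.04, -2.93], [0, 0, 0]], [[0.27, -2.24, -3.63], [0, 0, 0]], [[0.28, -2.35, -4.34], [0, 0, 0]], [[0.29, -2.39, -5.07], [0, 0, 0]]]
```

Request:
send_rows:
  steps:
    - [[0.07,-0.72,0.12],[0,0,0]]
    - [[0.14,-1.45,0.17],[0,0,0]]
    - [[0.22,-2.18,0.12],[0,0,0]]
    - [[0.31,-2.9,0.0],[0,0,0]]
    - [[0.39,-3.61,-0.21],[0,0,0]]
    - [[0.47,-4.28,-0.49],[0,0,0]]
    - [[0.55,-4.92,-0.85],[0,0,0]]
    - [[0.62,-5.51,-1.28],[0,0,0]]
    - [[0.62,-5.51,-1.28],[0,0,0]]

```text
time: 5.9
tool_pos: [506.6, -122.5, 217.5]
tcp_rot: [179.9, 0.1, 96.9]
ft_force: [-1.9, -0.6, 7.1]
finger_gap: 29.6
grip_force: 45.8
```

Request:
send_rows:
  steps:
    - [[0.06,-0.53,-0.49],[0,0,0]]
    - [[0.12,-1.01,-1.03],[0,0,0]]
    - [[0.17,-1.42,-1.62],[0,0,0]]
    - [[0.21,-1.77,-2.26],[0,0,0]]
    - [[0.25,-2.04,-2.93],[0,0,0]]
    - [[0.27,-2.24,-3.63],[0,0,0]]
    - [[0.28,-2.35,-4.34],[0,0,0]]
    - [[0.29,-2.39,-4.8],[0,0,0]]
    - [[0.29,-2.39,-5.07],[0,0,0]]
    - [[0.29,-2.39,-5.07],[0,0,0]]

```text
time: 7.15
tool_pos: [515.3, -194.7, 65.5]
tcp_rot: [180.0, 0.2, 97.0]
ft_force: [-3.8, -7.1, 6.8]
finger_gap: 29.5
grip_force: 50.6
```

```bash
python3 - <<'E'
from h import *
st()
a=snap('scene')
cv2.imwrite('pics/d.png',cv2.resize(a['img'][130:320,150:370],(770,600)[:2],interpolation=cv2.INTER_CUBIC)[:,:,::-1])
E
```

```text
{'time': 7.15, 'tool_pos': [515.34, -194.71, 65.5], 'tcp_rot': [179.95, 0.18, 96.96], 'ft_force': [-3.78, -7.09, 6.8], 'finger_gap': 29.45, 'grip_force': 50.62, 'joint_pos': [-25.95, 8.07, 102.63, -0.13, 69.16, -32.86]}
```

View pics/d.png

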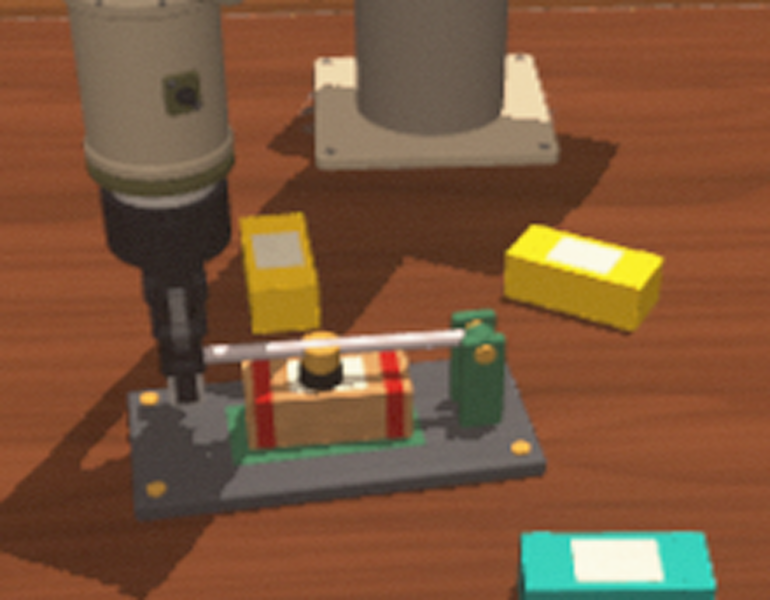

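The arm is nearly horizontal with the die on the label. I'll press further until the force shows the stop.

Request:
send_rows:
  steps:
    - [[0,0,-0.05],[0,0,0]]
    - [[0,0,-0.1],[0,0,0]]
    - [[0,0,-0.1],[0,0,0]]

```text
time: 7.58
tool_pos: [515.4, -194.7, 63.2]
tcp_rot: [179.9, 0.2, 97.0]
ft_force: [-4.2, -6.9, 9.9]
finger_gap: 29.3
grip_force: 51.0
```

Request:
send_rows:
  steps:
    - [[0,0,-0.05],[0,0,0]]
    - [[0,0,-0.1],[0,0,0]]
    - [[0,0,-0.1],[0,0,0]]

```text
time: 7.95
tool_pos: [515.4, -194.7, 60.2]
tcp_rot: [179.9, 0.2, 97.0]
ft_force: [-5.9, -6.2, 10.2]
finger_gap: 29.5
grip_force: 51.0
```

Request:
send_rows:
  steps:
    - [[0,0,-0.05],[0,0,0]]
    - [[0,0,-0.1],[0,0,0]]
    - [[0,0,-0.1],[0,0,0]]

```text
time: 8.32
tool_pos: [515.4, -194.6, 57.3]
tcp_rot: [179.9, 0.2, 97.0]
ft_force: [-5.6, -5.8, 11.2]
finger_gap: 29.9
grip_force: 51.1
```

```bash
cat > lev.py <<'E'
from h import *
import sys
p=np.radians(6.86);R=np.array([[np.cos(p),-np.sin(p),0],[np.sin(p),np.cos(p),0],[0,0,1]]);O=np.array([504.9,-105.6,0])
w=lambda x,y,z:O+R@np.array([x,y,z])
a=snap('scene');im=a['img'].astype(int)
for r in(60,80,130,150):   # arm centre rows at several places vs predictions
    u,v=proj(a,w(0,105-r,85));c=int(round(u))
    sat=im[:,c].max(1)-im[:,c].min(1);br=im[:,c].sum(1)
    rows=[i for i in range(int(v)-12,int(v)+13) if sat[i]<40 and br[i]>300]
    pr=[proj(a,w(0,105-r*np.cos(t),85+r*np.sin(t)))[1].round(1) for t in(0,.04,.08)]
    print(r,c,'rows',rows,'pred off 0/.04/.08',pr)
cv2.imwrite('pics/%s.png'%sys.argv[1],cv2.resize(a['img'][200:300,170:310],(790,564),interpolation=cv2.INTER_CUBIC)[:,:,::-1])
E
python3 lev.py d2
```

```text
60 261 rows [237, 238, 239, 240] pred off 0/.04/.08 [np.float64(239.2), np.float64(238.4), np.float64(237.5)]
80 252 rows [238, 239, 240, 241, 242, 243, 244, 245, 246, 247, 248, 251] pred off 0/.04/.08 [np.float64(240.2), np.float64(239.1), np.float64(237.9)]
130 231 rows [241, 242, 243, 244] pred off 0/.04/.08 [np.float64(242.6), np.float64(240.8), np.float64(239.0)]
150 222 rows [241, 242, 243, 244, 245] pred off 0/.04/.08 [np.float64(243.6), np.float64(241.5), np.float64(239.4)]
```

View pics/d2.png

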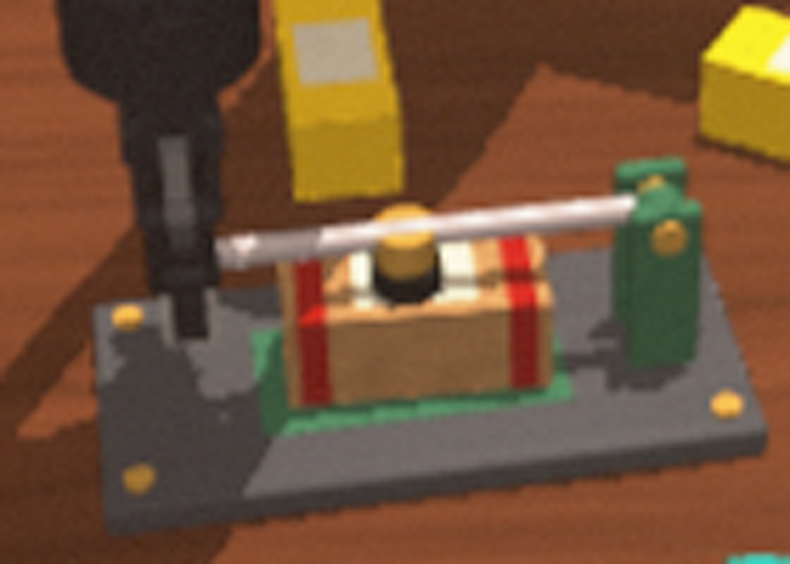

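The arm rows match the horizontal prediction to within about 0.01 rad, so the lever is at or very near the stop. I'll press once more to be sure.

Request:
send_rows:
  steps:
    - [[0,0,-0.1],[0,0,0]]
    - [[0,0,-0.2],[0,0,0]]
    - [[0,0,-0.2],[0,0,0]]
    - [[0,0,-0.2],[0,0,0]]
  squeeze: 70

```text
time: 8.88
tool_pos: [515.4, -194.5, 54.3]
tcp_rot: [180.0, 0.2, 97.0]
ft_force: [-19.9, 1.5, 38.0]
finger_gap: 29.0
grip_force: 73.9
```

```bash
python3 lev.py d3
```

```text
60 261 rows [238, 239, 240, 241] pred off 0/.04/.08 [np.float64(239.2), np.float64(238.4), np.float64(237.5)]
80 252 rows [239, 240, 241, 242, 244, 245, 246, 247, 248, 249, 251] pred off 0/.04/.08 [np.float64(240.2), np.float64(239.1), np.float64(237.9)]
130 231 rows [241, 242, 243, 244] pred off 0/.04/.08 [np.float64(242.6), np.float64(240.8), np.float64(239.0)]
150 222 rows [242, 243, 244, 245] pred off 0/.04/.08 [np.float64(243.6), np.float64(241.5), np.float64(239.4)]
```

The force jumped to 38 N with no further lever movement, so it is against the stop. I'll guide it back up along the arc.

Request:
send_rows:
  steps:
    - [[0,0,0.25],[0,0,0]]
    - [[0,0,0.5],[0,0,0]]
    - [[0,0.04,1.23],[0,0,0]]
    - [[-0.02,0.15,1.94],[0,0,0]]
    - [[-0.04,0.35,2.64],[0,0,0]]
    - [[-0.08,0.62,3.31],[0,0,0]]
    - [[-0.12,0.97,3.95],[0,0,0]]
    - [[-0.17,1.38,4.54],[0,0,0]]
    - [[-0.23,1.86,5.08],[0,0,0]]
    - [[-0.29,2.39,5.57],[0,0,0]]
  squeeze: 40

```text
time: 10.18
tool_pos: [506.2, -119.5, 217.2]
tcp_rot: [180.0, -0.1, 97.0]
ft_force: [6.8, 6.3, -9.8]
finger_gap: 29.4
grip_force: 64.5
```

Request:
send_rows:
  steps:
    - [[-0.07,0.59,0.43],[0,0,0]]
    - [[-0.15,1.23,0.79],[0,0,0]]
    - [[-0.23,1.9,1.07],[0,0,0]]
    - [[-0.31,2.61,1.28],[0,0,0]]
    - [[-0.4,3.33,1.4],[0,0,0]]
    - [[-0.48,4.06,1.45],[0,0,0]]
    - [[-0.55,4.79,1.4],[0,0,0]]
    - [[-0.62,5.51,1.28],[0,0,0]]
    - [[-0.62,5.51,1.28],[0,0,0]]

```text
time: 11.3
tool_pos: [487.1, 40.5, 255.6]
tcp_rot: [-179.9, 0.5, 96.9]
ft_force: [0.8, -24.0, -1.1]
finger_gap: 29.4
grip_force: 54.0
```

Request:
send_rows:
  steps:
    - [[0,0,0],[0,0,0]]
    - [[0,0,0],[0,0,0]]
    - [[0,0,0],[0,0,0]]
    - [[0,0,0],[0,0,0]]
    - [[0,0,0],[0,0,0]]
    - [[0,0,0],[0,0,0]]
  fingers: 0

```text
time: 12.05
tool_pos: [487.5, 44.3, 255.0]
tcp_rot: [-180.0, -0.0, 97.0]
ft_force: [0.3, 0.1, 0.2]
finger_gap: 85.1
grip_force: 0.0
```

Request:
send_rows:
  steps:
    - [[0,0,1],[0,0,0]]
    - [[0,0,2.2],[0,0,0]]
    - [[0,0,3.2],[0,0,0]]
    - [[0,0,3.5],[0,0,0]]
    - [[0.2,-1.5,3.5],[0,0,-0.02]]
    - [[0.35,-3,3.5],[0,0,-0.04]]
    - [[0.42,-4.5,3.5],[0,0,-0.048]]
    - [[0.42,-4.9,3.5],[0,0,-0.048]]
    - [[0.42,-4.9,3.5],[0,0,-0.048]]
    - [[0.42,-4.9,3.5],[0,0,-0.048]]

```text
time: 13.3
tool_pos: [500.1, -101.6, 359.7]
tcp_rot: [-180.0, -0.0, 94.3]
ft_force: [0.1, 0.5, -0.1]
finger_gap: 85.2
grip_force: 0.0
```

```bash
cat > pk.py <<'E'
from h import *
st()
s=snap('wrist');K=s['K'];hsv=cv2.cvtColor(s['img'],cv2.COLOR_RGB2HSV)
def onw(uv,z):
    d=np.array([(uv[0]-K[0,2]),-(uv[1]-K[1,2])])/K[0,0];r=np.hypot(*d)
    o=s['pose'][:3,3];d=s['pose'][:3,:3]@np.r_[d/r*np.sin(r),-np.cos(r)];return (o+d*(z-o[2])/d[2])
b=cv2.inRange(hsv,(0,150,80),(6,255,255))|cv2.inRange(hsv,(174,150,80),(180,255,255))
n,l,t,ce=cv2.connectedComponentsWithStats(b);k=[i for i in range(1,n) if t[i,4]>25]
for i in k: print('red',ce[i].round(1),t[i].tolist(),onw(ce[i],60).round(1))
b=cv2.inRange(hsv,(0,0,150),(180,70,255));n,l,t,ce=cv2.connectedComponentsWithStats(b)
for i in range(1,n):
    if t[i,4]>100:
        ys,xs=np.nonzero(l==i);P=np.array([onw((x,y),60)[:2] for x,y in zip(xs,ys)],np.float32);print('white',ce[i].round(1),cv2.minAreaRect(P))
for c in('top','scene'):
    q=snap(c);r=finder.pinpoint('lever_knob',c);print(c,r and (r[0]['at']*[560,420]).round(1))
    if c=='scene':im=q['img']
cv2.imwrite('pics/p.png',np.hstack([cv2.resize(im,(400,400)),cv2.resize(s['img'],(400,400))])[:,:,::-1])
E
python3 pk.py
```

```text
{'time': 13.3, 'tool_pos': [500.06, -101.64, 359.74], 'tcp_rot': [-179.98, -0.04, 94.29], 'ft_force': [0.09, 0.49, -0.1], 'finger_gap': 85.23, 'grip_force': 0.0, 'joint_pos': [-17.27, -7.39, 86.88, 0.03, 100.54, -21.55]}
red [281.  141.5] [263, 138, 37, 8, 292] [497.1 -60.7  60. ]
red [279.8 203.1] [263, 200, 35, 8, 241] [ 502.  -146.6   60. ]
white [176.1  31. ] ((338.64361572265625, 90.56339263916016), (50.19155502319336, 36.82469177246094), 58.76113510131836)
white [ 39.4 102.6] ((63.53546142578125, -0.08670806884765625), (166.02053833007812, 203.44203186035156), 1.2020089626312256)
white [412.4  71.8] ((674.2060546875, 59.610023498535156), (50.18596267700195, 36.97686767578125), 86.87278747558594)
white [453.2 192.7] ((769.8466796875, -100.81851959228516), (233.23410034179688, 33.51622009277344), 74.51737213134766)
white [275.8 133.9] ((498.01336669921875, -56.39752197265625), (61.20280075073242, 30.770395278930664), 7.927855014801025)
white [280.4 172.8] ((499.6983337402344, -103.5132827758789), (37.50236129760742, 51.623661041259766), 4.283328056335449)
white [155.4 186.9] ((318.6481628417969, -135.82662963867188), (45.9072265625, 32.718997955322266), 4.966907024383545)
white [551.9 345.3] ((1210.732666015625, -491.02105712890625), (75.30596160888672, 349.2979736328125), 35.558502197265625)Traceback (most recent call last):
  File "pk.py", line 15, in <module>
    q=snap(c);r=finder.pinpoint('lever_knob',c);print(c,r and (r[0]['at']*[560,420]).round(1))
                                                               ~~~~~~~~~~^~~~~~~~~~
TypeError: can't multiply sequence by non-int of type 'list'
```

```bash
sed -i "s/(r\[0\]\['at'\]\*/(np.array(r[0]['at'])*/" pk.py; python3 pk.py | tail -2
```

```text
top [239.4 202. ]
scene [305.9 162.1]
```

View pics/p.png

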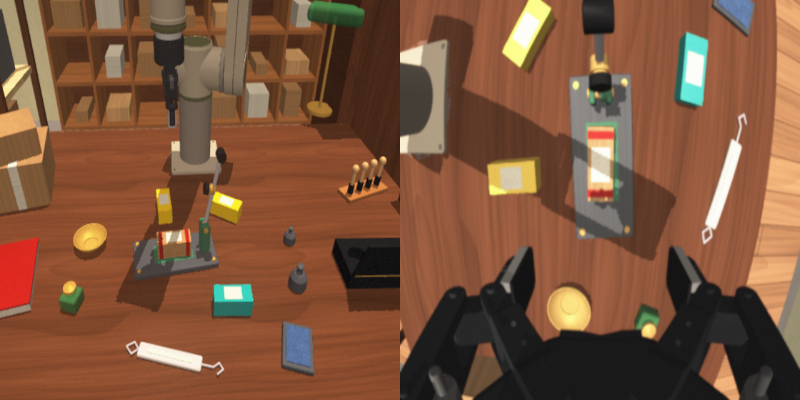

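The lever is back at rest, with the knob pixel unchanged at (306,162). The packet lies undisturbed at (499.7, -103.5), yaw about 4°. I'll descend and grip.

Request:
send_rows:
  steps:
    - [[0,-0.06,-1.5],[0,0,0]]
    - [[0,-0.06,-3],[0,0,0]]
    - [[0,-0.06,-4.5],[0,0,0]]
    - [[0,-0.06,-6],[0,0,0]]
    - [[0,-0.06,-7.2],[0,0,0]]
    - [[0,-0.06,-8.2],[0,0,0]]
    - [[0,-0.06,-9.2],[0,0,0]]
    - [[0,-0.06,-9.2],[0,0,0]]

```text
time: 14.7
tool_pos: [497.9, -103.8, 81.5]
tcp_rot: [-179.7, -0.1, 94.2]
ft_force: [0.6, 1.0, 0.8]
finger_gap: 85.3
grip_force: 0.0
```

Request:
send_rows:
  steps:
    - [[0,0,-0.5],[0,0,0]]
    - [[0,0,-1],[0,0,0]]
    - [[0,0,-1.5],[0,0,0]]
    - [[0,0,-1.9],[0,0,0]]
    - [[0,0,-2.1],[0,0,0]]
    - [[0,0,-2.1],[0,0,0]]
    - [[0,0,-2.1],[0,0,0]]

```text
time: 15.58
tool_pos: [500.5, -104.6, 21.5]
tcp_rot: [180.0, 0.0, 94.2]
ft_force: [-0.1, -0.3, 0.3]
finger_gap: 85.4
grip_force: 0.0
```

Request:
send_rows:
  steps:
    - [[0,0,0],[0,0,0]]
    - [[0,0,0],[0,0,0]]
    - [[0,0,0],[0,0,0]]
    - [[0,0,0],[0,0,0]]
    - [[0,0,0],[0,0,0]]
    - [[0,0,0],[0,0,0]]
  fingers: 1
  squeeze: 50

```text
time: 16.32
tool_pos: [500.4, -104.6, 21.6]
tcp_rot: [180.0, 0.0, 94.2]
ft_force: [-2.8, 0.5, 5.1]
finger_gap: 49.3
grip_force: 53.8
```

Packet gripped (gap 49 mm). Lift slowly by 100 mm.

Request:
send_rows:
  steps:
    - [[0,0,0.2],[0,0,0]]
    - [[0,0,0.5],[0,0,0]]
    - [[0,0,0.9],[0,0,0]]
    - [[0,0,1.3],[0,0,0]]
    - [[0,0,1.7],[0,0,0]]
    - [[0,0,2.1],[0,0,0]]
    - [[0,0,2.5],[0,0,0]]
    - [[0,0,2.9],[0,0,0]]
    - [[0,0,3.2],[0,0,0]]
    - [[0,0,3.4],[0,0,0]]

```text
time: 17.58
tool_pos: [500.3, -104.6, 123.7]
tcp_rot: [180.0, 0.0, 94.2]
ft_force: [-0.2, 0.2, -4.3]
finger_gap: 49.4
grip_force: 52.7
```

Request:
send_rows:
  steps:
    - [[0,0,0],[0,0,0]]
    - [[0,0,0],[0,0,0]]
    - [[0,0,0],[0,0,0]]
    - [[0,0,0],[0,0,0]]
    - [[0,0,0],[0,0,0]]
    - [[0,0,0],[0,0,0]]
    - [[0,0,0],[0,0,0]]
    - [[0,0,0],[0,0,0]]

```text
time: 18.58
tool_pos: [500.1, -104.5, 123.1]
tcp_rot: [180.0, -0.0, 94.2]
ft_force: [0.4, 0.3, -4.4]
finger_gap: 49.4
grip_force: 52.8
```

```bash
python3 - <<'E'
from h import *
st();a=snap('scene')
cv2.imwrite('pics/l.png',cv2.resize(a['img'][130:310,150:390],(800,600),interpolation=cv2.INTER_CUBIC)[:,:,::-1])
E
```

```text
{'time': 18.58, 'tool_pos': [500.1, -104.51, 123.06], 'tcp_rot': [180.0, -0.0, 94.24], 'ft_force': [0.41, 0.3, -4.45], 'finger_gap': 49.4, 'grip_force': 52.78, 'joint_pos': [-17.56, -1.81, 106.41, 0.0, 75.39, -21.8]}
```

View pics/l.png

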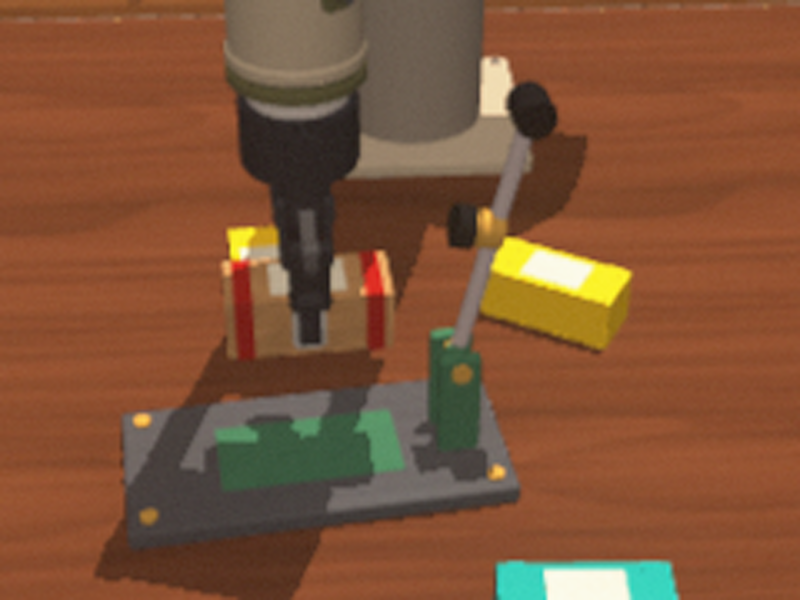

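The packet is held level about 10 cm above the bed at (310,305) in the crop, its weight reads 4.4 N, and the lever is at rest.

```bash
python3 -c "
from bench import order
print(order.hand_in())"
```

```text
the job is handed in; nothing more can be done
None
```

The lever was pressed to its stop on the packet and returned to rest, and the job is handed in with the packet held level and still about 10 cm above the bed; no verdict came back.

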